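Unlatch the tea-money box and hold the key turned

TASK

Draw the yellow-headed key out through the open front of its slot in the wooden key rack, put it in the keyhole on top of the blue tea-money box and push it fully home, wiggling it past the sticky pins if need be. Then turn it a quarter turn clockwise as far as it goes and finish still holding it there against its spring, so that I can lift the lid; leave the other key and everything else where they are.

Things in the scene. Friction and masses are not known exactly. Their poses are not given: they have to be found in the camera images.
- key: yellow-headed key hanging upright in a slot of the rack; 88 mm long, 45 g. Origin: its lowest point, the tip; z up, x through its thickness, y across its width. Heights from the tip: flat steel bit 0-18 mm (16 wide, 4 thick, lowest 8 mm pointed), round stem 5 mm thick to 42, collar 18 mm wide 42-46, head 46-88. Same either way round (half a turn about z).
- key_head (a point): middle of that key's flat yellow plastic head, 67 mm above its tip: 36 mm wide (y), 10 mm thick (x), 42 mm high; grip it from above across its thickness
- spare_key: a like key with a green head, belonging to something else, hanging in the other slot; leave it there
- key_rack: wooden key rack, fixed, 80 mm deep (x), 180 wide (y); origin under its centre, open front at -x. Shelf board 8 mm thick, top 75 mm high, nothing above it. Two slots 8.5 mm wide at y = +42 and -42 mm run from the front edge (x = -40 mm) back to x = +10 mm.
- rack_front (a point): middle of the shelf board's front edge, at its top. A key hangs by its collar, stem in the slot some 30 to 50 mm behind this edge; its bit is too wide for the slot, so it cannot be lifted out, only drawn out along the rack's -x past this edge, with 16 mm of play up and down
- keyhole (a point): centre of the keyhole mouth, on top of the lock case, 116 mm above the counter; z up, y along the keyhole. A brass-framed vertical slot 18.6 mm (y) x 6.6 mm (x), edge bevelled 2 mm. The key goes straight down, its width along y. Fully home its collar sits on the case, tip 42 mm below the mouth; only near there is the bit clear of the 16 mm thick case and able to turn.
- lock_core (a joint): turn of the lock cylinder under the case, rad: 0 at rest, grows clockwise seen from above, stop at 1.5. Two pairs of sticky spring pins in it catch the bit 9 and 4 mm before home (about 10 N to push past; a small wiggle helps). The key has 0.15 to 0.2 rad of play before it follows; a spring (0.02 to 0.09 N m) turns it back if let go. A brass bolt slides 13 mm back as it turns.
- money_box: blue steel tea-money box, fixed, 200 mm (x) x 260 mm (y); origin under its centre. Front deck (-x side) 100 mm high carries the dark lock case (56 x 80 x 16 mm), keyhole 60 mm from the origin along -x. Behind, a grey lid (top 112 mm high) with a bar handle reaching 131 mm, 115 mm behind the keyhole.
- teapot: white porcelain teapot on the stand's top tier; a bystander, to be left as it is
- caddy: blue plastic flip-top caddy on the stand's lower tier; a bystander, to be left as it is
- measuring_spoon: steel measuring spoon on the lower tier; a bystander, to be left as it is
- coaster: glass coaster on the lower tier; a bystander, to be left as it is
- honey_dipper: wooden honey dipper on the lower tier; a bystander, to be left as it is
- mug: blue mug, 82 mm wide, 95 mm high, far side of the counter; a bystander, to be left as it is
- sugar_jar: amber glass jar with steel cap, 76 mm wide, 110 mm high, far side of the counter; a bystander, to be left as it is
- saucer: white saucer, 140 mm wide, near the front; a bystander, to be left as it is
Mind the look-alikes: they are no part of the job. Leave any orange or turquoise look-alike of the key_rack alone.

How it is judged:
By the outcome, as a careful person would: the job done as asked, in the order asked, and still so for the second after the job is handed in, while the arm keeps its last pose, push and grip.
It also fails if it takes over 58 s, if anything falls off the work surface, if the arm or the gripper's body presses on something with over 40 N, if the wrist force passes 120 N, or if a joint passes its speed limit or range.

ROBOT

A 6-joint arm with a two-finger parallel gripper is mounted at the origin on the work surface. World frame = base frame: x ahead of the robot, y to its left, z up, the work surface at z = 0. Lengths are in m, angles in rad, forces in N, time in s.
With the tool pointing down it reaches from about 0.325 to 0.9 m from the base axis. Payload 6.1 kg.
Tool frame: the origin (TCP) lies on the centre line of the jaws, within the pads' length; the fingertips stand 8 mm ahead of it and the grasp point (between the pads) lies 11 mm behind it; z points along the fingers, y is the direction in which the jaws open and shut (so a half turn about z gives the same grasp; the last joint's range is limited). The gripper opens to 85 mm and grips with 20 to 120 N. Pads are 22 mm wide; open, the fingers measure 114 mm over their backs; the gripper's body (76 mm by 85 mm) begins 54 mm behind the grasp point. The pads swing forward as they close: fully open they stand 13 mm farther back than shut.
Start: joints at [1.024, 0.22, 1.526, -0, 1.395, -0.126], TCP at [0.255, 0.57, 0.239] pointing down, gripper open.
Joint ranges: [-2.98, 2.98], [-0.91, 2.08], [0.09, 2.57], [-1.24, 4.39], [0.2, 2.65], [-2.68, 2.68]. Speed limits (rad/s): [2.57, 2.57, 3.01, 3.14, 3.14, 3.14].

INTERFACE

Orientations are given as a rotation vector (axis times angle).
In Python, from bench import arm gives the robot as it stands.
- The arm moves only by the tool carry_out, never from a script. Its arguments are lists of equal length, an entry for each row: "offset": the shift along the tool's x, y, z in m, a list of three; "angular": the turn, a rotation vector about the tool's x, y, z in degrees, a list of three; "fingers": the opening, from 0 (shut) to 1 (fully open). A call has 1 to 20 rows; each row shifts and turns the commanded pose from where the row before left it, along the tool's axes as they then stand; what a row does not reach is not made up. A row lasts 1/10 s, in which the tool goes at most 50 mm and 8.59 degrees, less where a joint would pass 70% of its speed; a pose out of reach is approached as far as the arm can. A call with a gripper value outside its range is refused whole. The fingers move at their own pace and stop on an object; "grip_force" is the grip in N (left out, the last holds). Time passes only in rows, so rows that do not move let the fingers close. It gives the time, the measured TCP pose, the force and the opening at its end, in the units of the state.
- arm.get_state(): the state, without advancing time (a new reading comes with each control period).
- arm.camera(name): name is "scene" or "top" or "wrist"; returns (picture, depth): 384x512x3 uint8, blue, green, red; 384x512 float32, m along the optical axis (not along the pixel's ray), 0 where there is no reading.
- arm.camera_info(name): a dict with "intrinsics" (3x3 intrinsics, pixels), "eye" and "orientation" of the camera in the world; the wrist camera has in their place "T_tool_cam" (4x4, takes a point from camera to tool coordinates, whose origin is the TCP and whose axes are the flange's). Camera axes: x right, y down, z forward; pixel columns grow to the right and rows downward; lengths in m; the calibration is good to about 2 mm. A picture is of the moment at which its call begins: read the wrist's pose just before it. camera_info takes no time and is no camera call.
- arm.close_job(): hands the job in, once; it reports no verdict.
The state is a dict: "clock": time; "joint_pos": joint angles; "joint_velocities": joint speeds; "effort": joint torques, N m; "tcp_pos": TCP position; "ee_rot": TCP orientation; "ft_force": force on the tool from outside, world axes, zero at the start; "ft_torque": the same for the moment, N m; "grip_width": opening from 0.0 (shut) to 1.0 (fully open).
Only numpy, scipy, OpenCV 4.12 (cv2) and the standard library are available. Lean on these libraries where they do the work, as an engineer would, in place of code of your own. Each camera call takes 0.05 s, during which the arm holds its last target.

## Working session

There is one attempt and no reset: what is moved stays moved. The work goes in short steps, Python scripts to look and compute and a tool call to move; the robot and the scene stay as the last step left them, time stands still between calls to the robot, and variables do not carry over. Pictures are saved under pics/ and viewed, and the job is handed in when it is done.

Besides the shell and the picture viewer there is one more tool, called after "Call:" as a command line: name --argument value ..., lists and objects as JSON in quotes. carry_out: Moves the arm, as the interface text tells. Its arguments: {"type":"object","properties":{"offset":{"type":"array","items":{"type":"array","items":{"type":"number"}}},"angular":{"type":"array","items":{"type":"array","items":{"type":"number"}}},"fingers":{"type":"array","items":{"type":"number"}},"grip_force":{"type":"number"}},"required":["offset","angular","fingers"]}

```bash
mkdir -p pics; ls; cat > h.py <<'E'
import numpy as np,cv2
from bench import arm
from scipy.spatial.transform import Rotation as R
def snap(n,tag):
    s=arm.get_state(); p,d=arm.camera(n); i=arm.camera_info(n)
    K=np.array(i["intrinsics"])
    if n=="wrist":
        T=np.eye(4);T[:3,:3]=R.from_rotvec(s["ee_rot"]).as_matrix();T[:3,3]=s["tcp_pos"]
        T=T@np.array(i["T_tool_cam"])
    else:
        T=np.eye(4);o=np.array(i["orientation"]);T[:3,:3]=o if o.shape==(3,3) else R.from_rotvec(o).as_matrix();T[:3,3]=i["eye"]
    np.savez(f"pics/{tag}.npz",p=p,d=d,K=K,T=T); cv2.imwrite(f"pics/{tag}.png",p)
    return p,d,K,T
def load(tag):
    z=np.load(f"pics/{tag}.npz");return z["p"],z["d"],z["K"],z["T"]
def cloud(d,K,T):
    v,u=np.mgrid[:d.shape[0],:d.shape[1]]
    c=np.stack([(u-K[0,2])/K[0,0]*d,(v-K[1,2])/K[1,1]*d,d],-1)
    return c@T[:3,:3].T+T[:3,3]
def proj(P,K,T):
    c=(np.atleast_2d(P)-T[:3,3])@T[:3,:3]; q=c@K.T; return q[:,:2]/q[:,2:]
E
python3 - <<'E'
from h import *
for n in("scene","top","wrist"):
    p,d,K,T=snap(n,n+"0"); print(n,K,T.round(3),arm.camera_info(n).keys())
print(arm.get_state())
E
```

```text
pics
scene [[367.03269902   0.         255.53898072]
 [  0.         367.03269902 191.77202091]
 [  0.           0.           1.        ]] [[-0.701  0.434 -0.566  1.289]
 [ 0.713  0.439 -0.547  0.643]
 [ 0.011 -0.787 -0.617  0.97 ]
 [ 0.     0.     0.     1.   ]] dict_keys(['intrinsics', 'eye', 'orientation'])
top [[354.33264672   0.         256.65208947]
 [  0.         354.33264672 190.82489855]
 [  0.           0.           1.        ]] [[-0.002 -0.984  0.18   0.279]
 [-1.     0.005  0.013 -0.084]
 [-0.014 -0.18  -0.983  1.377]
 [ 0.     0.     0.     1.   ]] dict_keys(['intrinsics', 'eye', 'orientation'])
wrist [[286.64765029   0.         255.6848267 ]
 [  0.         286.64765029 187.45206173]
 [  0.           0.           1.        ]] [[ 0.409  0.878  0.248  0.191]
 [ 0.913 -0.393 -0.113  0.6  ]
 [-0.002  0.272 -0.962  0.371]
 [ 0.     0.     0.     1.   ]] dict_keys(['intrinsics', 'T_tool_cam'])
{'clock': 0.15, 'joint_pos': array([ 1.02386944e+00,  2.21046909e-01,  1.52733655e+00,  3.97881228e-05,
        1.39471142e+00, -1.26091482e-01]), 'joint_velocities': array([ 0.00015789, -0.00289987, -0.00408449, -0.00176423, -0.00043911,
        0.00013588]), 'effort': array([ 1.10698038e-03, -4.97487938e+01, -3.89901817e+01, -1.05866534e-04,
        7.24653029e-03, -4.73915895e-05]), 'tcp_pos': array([0.25507844, 0.57008676, 0.23845557]), 'ee_rot': array([-6.56078716e-01, -3.07177662e+00,  2.20665442e-03]), 'ft_force': array([ 0.52849965,  0.63499433, -0.31883344]), 'ft_torque': array([-0.03599516, -0.02919416,  0.01357029]), 'grip_width': 0.9982443261711946}
```

View pics/scene0.png

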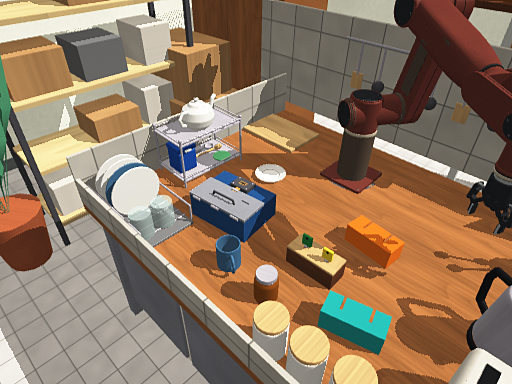

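View pics/top0.png

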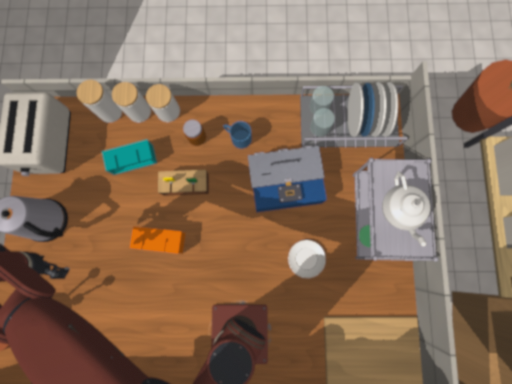

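View pics/wrist0.png

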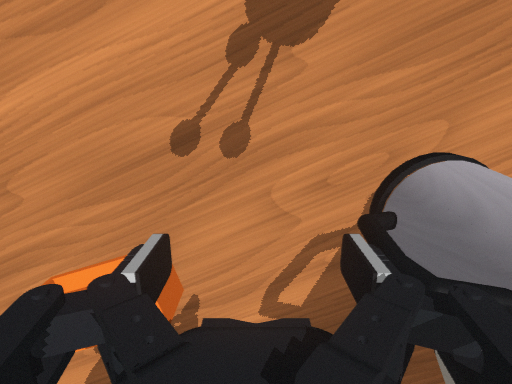

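The scene view shows the wooden rack at (316,260), with the green key at (307,240) and the yellow key at (328,254). The look-alikes are an orange rack at (375,240) and a turquoise rack at (355,320). The blue box is at (233,205) with its lock case near (240,184). I'll measure rack and box roughly next.

```bash
python3 - <<'E'
from h import *
for tag,boxes in(("top0",[("rack",155,165,212,198),("box",245,145,330,212)]),("scene0",[("rack",280,228,352,290),("box",185,170,280,240)])):
    p,d,K,T=load(tag);C=cloud(d,K,T);hsv=cv2.cvtColor(p,cv2.COLOR_BGR2HSV)
    for n,a,b,c,e in boxes:
        X=C[b:e,a:c].reshape(-1,3);H=hsv[b:e,a:c].reshape(-1,3)
        if n=="rack":
            m=(abs(X[:,2]-.075)<.006); r=cv2.minAreaRect((X[m,:2]*1000).astype(np.float32)); print(tag,n,m.sum(),r,cv2.boxPoints(r))
            for k,lo,hi in(("yel",24,34),("grn",45,85)):
                mm=(H[:,0]>=lo)&(H[:,0]<=hi)&(H[:,1]>150)&(X[:,2]>.085); print(k,mm.sum(),np.median(X[mm],0),X[mm].min(0),X[mm].max(0))
        else:
            m=(X[:,2]>.09)&(X[:,2]<.14);r=cv2.minAreaRect((X[m,:2]*1000).astype(np.float32)); print(tag,n,m.sum(),r,cv2.boxPoints(r))
p=load("top0")[0];cv2.imwrite("pics/c1.png",cv2.resize(p[140:220,145:335],None,fx=4,fy=4,interpolation=2))
p=load("scene0")[0];cv2.imwrite("pics/c2.png",cv2.resize(p[165:300,180:360],None,fx=4,fy=4,interpolation=2))
E
```

```text
top0 rack 853 ((558.8634033203125, 216.43875122070312), (81.95423126220703, 179.7117919921875), 2.258840799331665) [[514.3766  304.60974]
 [521.4597  125.0376 ]
 [603.3502  128.26776]
 [596.2671  307.8399 ]]
yel 32 [0.55576686 0.25512658 0.11828771] [0.55315587 0.24054906 0.09850063] [0.56262989 0.27006727 0.12560044]
grn 2 [0.55220169 0.16383689 0.11211331] [0.55150329 0.16264443 0.108839  ] [0.55290008 0.16502936 0.11538762]
top0 box 3955 ((568.158203125, -176.70416259765625), (210.2517547607422, 265.7195129394531), 7.504443168640137) [[ 446.58087   -58.71214 ]
 [ 481.2846   -322.15573 ]
 [ 689.73553  -294.6962  ]
 [ 655.0318    -31.252594]]
scene0 rack 885 ((487.0128479003906, 213.0970001220703), (230.1824951171875, 181.77304077148438), 1.6866546869277954) [[369.29636 300.5566 ]
 [374.64658 118.86233]
 [604.7294  125.63739]
 [599.37915 307.33167]]
yel 81 [0.56280943 0.26029695 0.10741458] [0.55392116 0.2414592  0.08565444] [0.56577633 0.27582106 0.12597794]
grn 84 [0.55960814 0.17725092 0.1049977 ] [0.55332515 0.15840078 0.08508358] [1.28925626 0.64349202 0.96970293]
scene0 box 2590 ((616.3941650390625, -157.49549865722656), (316.9458312988281, 296.82684326171875), 7.974797248840332) [[ 438.86328    -32.503487 ]
 [ 480.0443    -326.45978  ]
 [ 793.92505   -282.48752  ]
 [ 752.744       11.4687805]]
```

View pics/c2.png

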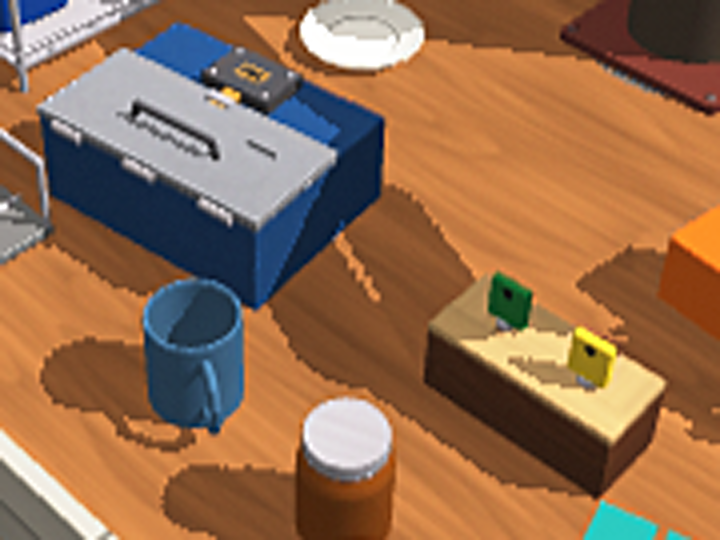

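View pics/c1.png

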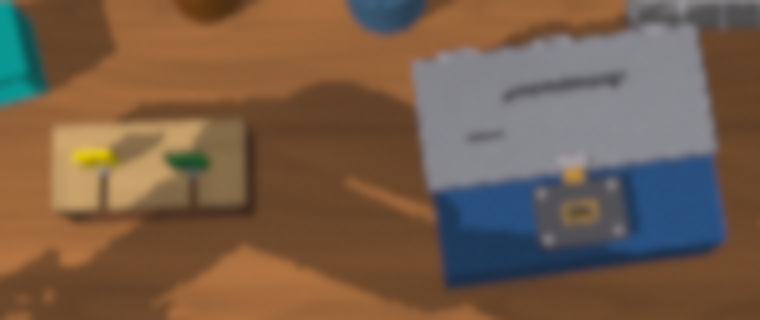

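Candidates in the scene image:
- yellow key in the wooden rack, (328,254)
- green spare key, (307,240)
- empty orange rack, (375,240)
- empty turquoise rack, (355,320)

In the close crop the yellow head is in the wooden rack's +y slot, which matches the description. It measures about (0.557, 0.257), with its top near z = 0.12, as expected. I'll move above it for a closer look.

Call:
carry_out --offset '[[-0.039,-0.0176,0],[-0.039,-0.0176,0],[-0.039,-0.0176,0],[-0.039,-0.0176,0],[-0.039,-0.0176,0],[-0.039,-0.0176,0],[-0.039,-0.0176,0],[-0.039,-0.0176,0],[-0.039,-0.0176,0],[-0.039,-0.0176,0],[0,0,0],[0,0,0],[0,0,0],[0,0,0],[0,0,0],[0,0,0],[0,0,0],[0,0,0],[0,0,0],[0,0,0]]' --angular '[[0,0,0],[0,0,0],[0,0,0],[0,0,0],[0,0,0],[0,0,0],[0,0,0],[0,0,0],[0,0,0],[0,0,0],[0,0,7.95],[0,0,7.95],[0,0,7.95],[0,0,7.95],[0,0,7.95],[0,0,7.95],[0,0,7.95],[0,0,7.95],[0,0,0],[0,0,0]]' --fingers '[1,1,1,1,1,1,1,1,1,1,1,1,1,1,1,1,1,1,1,1]'

```text
clock: 2.15
tcp_pos: [0.5392, 0.2504, 0.239]
ee_rot: [-2.172, -2.269, 0.001]
ft_force: [-0.4, -0.8, 0.5]
grip_width: 0.996
```

```bash
python3 - <<'E'
from h import *
snap("wrist","w1"); s=arm.get_state(); print(s)
print(R.from_rotvec(s["ee_rot"]).as_matrix().round(4))
E
```

```text
{'clock': 2.2, 'joint_pos': array([ 3.02207339e-01,  1.48895901e-01,  1.60861463e+00, -2.82858008e-05,
        1.38446005e+00,  2.58933147e-01]), 'joint_velocities': array([ 0.00125021, -0.00154612, -0.00292449,  0.00200506, -0.00076194,
        0.01134156]), 'effort': array([-1.25477385e-03, -4.61047876e+01, -3.88344240e+01, -1.64647890e-04,
        3.37753394e-03,  2.22898851e-02]), 'tcp_pos': array([0.53928887, 0.25044839, 0.23908639]), 'ee_rot': array([-2.17274412e+00, -2.26887450e+00,  5.40682188e-04]), 'ft_force': array([ 0.40911338, -0.30742044, -0.71338786]), 'ft_torque': array([ 0.00693262, -0.03380835,  0.03149402]), 'grip_width': 1.001170597123054}
[[-4.330e-02  9.991e-01 -4.000e-04]
 [ 9.991e-01  4.330e-02 -1.000e-04]
 [-1.000e-04 -4.000e-04 -1.000e+00]]
```

View pics/w1.png

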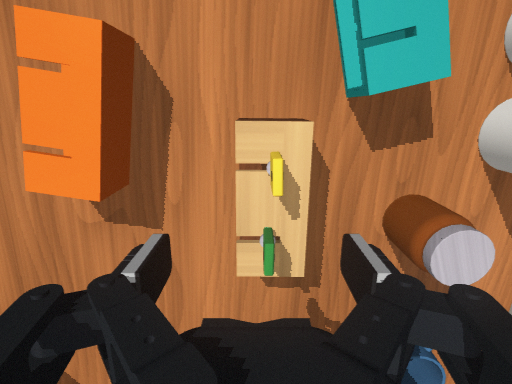

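The yellow key is at (278,174) and the green key at (268,252). The rack board spans (236..312, 119..277), with its slots opening to image left, which is world -x. I'll measure them precisely.

```bash
python3 - <<'E'
from h import *
p,d,K,T=load("w1");C=cloud(d,K,T);hsv=cv2.cvtColor(p,cv2.COLOR_BGR2HSV)
sub=np.s_[110:290,225:325]
X=C[sub].reshape(-1,3);H=hsv[sub].reshape(-1,3)
m=abs(X[:,2]-.075)<.004;print(np.median(X[m,2]))
r=cv2.minAreaRect((X[m,:2]*1000).astype(np.float32));print(r,cv2.boxPoints(r))
for k,lo,hi in(("yel",25,33),("grn",45,85)):
    mm=(H[:,0]>=lo)&(H[:,0]<=hi)&(H[:,1]>150)&(X[:,2]>.082)&(X[:,2]<.14);Y=X[mm];print(k,mm.sum(),np.median(Y,0),Y.min(0),Y.max(0))
    t=Y[Y[:,2]>Y[:,2].max()-.006]; r=cv2.minAreaRect((t[:,:2]*1000).astype(np.float32));print(len(t),t[:,2].mean(),r,cv2.boxPoints(r))
# slots: pixels much below shelf inside rack
P=cv2.resize(p[110:290,220:330],None,fx=5,fy=3.3*1.0,interpolation=2)
cv2.imwrite("pics/c3.png",cv2.resize(p[112:292,220:330],None,fx=3.3,fy=3.3,interpolation=2))
E
```

```text
0.07326292264383397
((557.1925048828125, 217.59898376464844), (80.27687072753906, 180.66653442382812), 1.8860818147659302) [[514.1027  306.56226]
 [520.0489  125.9936 ]
 [600.2823  128.63571]
 [594.3361  309.20438]]
yel 333 [0.55706235 0.26051318 0.11918422] [0.55242369 0.24266306 0.11737914] [0.56187112 0.27779948 0.12076527]
333 0.11917722151049716 ((557.3321533203125, 260.2696838378906), (8.022600173950195, 34.96428298950195), 3.096911907196045) [[552.38226 277.50958]
 [554.2712  242.59637]
 [562.28204 243.02979]
 [560.3931  277.943  ]]
grn 8 [0.55408125 0.16686465 0.11929292] [0.55109312 0.1654163  0.11860896] [0.55505406 0.1789219  0.12074694]
8 0.11931540230943297 ((553.2175903320312, 172.15867614746094), (13.43964958190918, 3.951836109161377), 88.69104766845703) [[551.0887  165.48573]
 [555.0395  165.39546]
 [555.3465  178.83162]
 [551.3957  178.92189]]
```

View pics/c3.png

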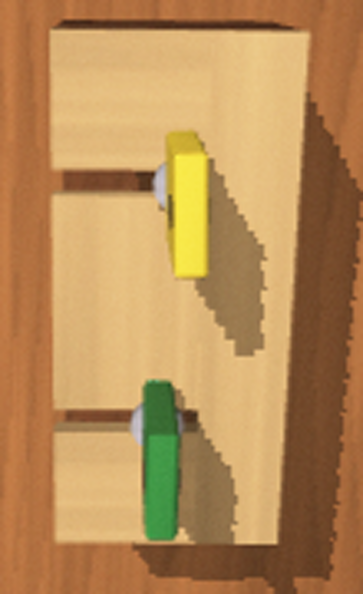

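The yellow key centre is at (0.557, 0.260) and its top at z = 0.119. The predicted slot is at rack y +42, giving y = 0.2596, which agrees. Next I'll descend and grip.

Call:
carry_out --offset '[[0.003,0.006,0],[0.003,0.006,0],[0.003,0.0063,0],[0,0,0.02],[0,0,0.02],[0,0,0.02],[0,0,0.02],[0,0,0.02],[0,0,0.02],[0,0,0.012],[0,0,0.01],[0,0,0.005],[0,0,0],[0,0,0]]' --angular '[[0,0,0],[0,0,0],[0,0,0],[0,0,0],[0,0,0],[0,0,0],[0,0,0],[0,0,0],[0,0,0],[0,0,0],[0,0,0],[0,0,0],[0,0,0],[0,0,0]]' --fingers '[0.7,0.7,0.7,0.7,0.7,0.7,0.7,0.7,0.7,0.7,0.7,0.7,0.7,0.7]'

```text
clock: 3.6
tcp_pos: [0.5579, 0.2605, 0.0931]
ee_rot: [2.176, 2.265, 0.002]
ft_force: [0.1, 1.0, -0.6]
grip_width: 0.699
```

```bash
python3 - <<'E'
from h import *
snap("wrist","w2"); s=arm.get_state(); print(s["tcp_pos"],s["ft_force"],s["grip_width"])
E
```

```text
[0.55802923 0.26049    0.09334076] [-0.24234327 -0.4562888   0.21552195] 0.7033201460365973
```

View pics/w2.png

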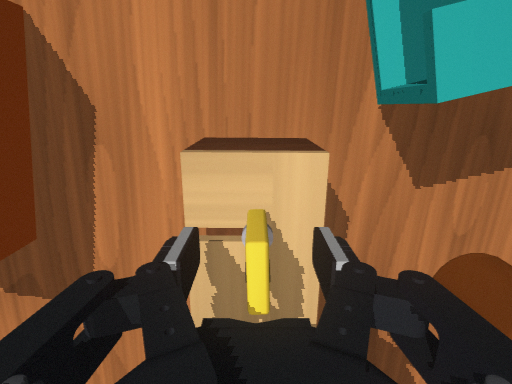

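The yellow head is centred between the jaws at (258,260), so I'll close.

Call:
carry_out --offset '[[0,0,0],[0,0,0],[0,0,0],[0,0,0],[0,0,0],[0,0,0],[0,0,0],[0,0,0],[0,0,0],[0,0,0]]' --angular '[[0,0,0],[0,0,0],[0,0,0],[0,0,0],[0,0,0],[0,0,0],[0,0,0],[0,0,0],[0,0,0],[0,0,0]]' --fingers '[0.4,0.2,0.05,0,0,0,0,0,0,0]' --grip_force 80

```text
clock: 4.65
tcp_pos: [0.5575, 0.2603, 0.0927]
ee_rot: [2.176, 2.265, 0.001]
ft_force: [-1.6, -0.5, 5.8]
grip_width: 0.104
```

```bash
python3 - <<'E'
from h import *
snap("wrist","w3"); s=arm.get_state(); print(s["tcp_pos"],s["ft_force"],s["ft_torque"],s["grip_width"])
E
```

```text
[0.55753745 0.26028751 0.09267273] [-0.16625115 -1.09350201  5.62521428] [-0.09897305  0.18013558 -0.00794897] 0.10436801131482967
```

View pics/w3.png

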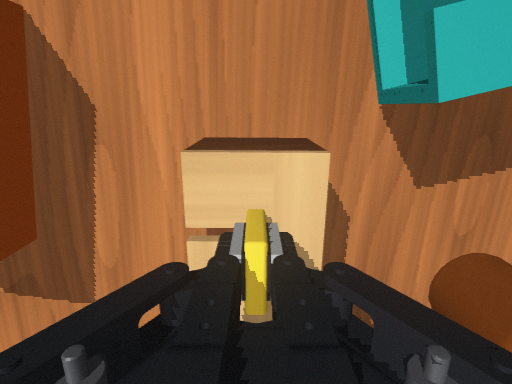

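The grip is on: width 0.104 is about 9 mm, and the tool reads 5.6 N upward from the collar resting on the shelf. I'll lift 6 mm, half the play, then draw the key out along the slot.

Call:
carry_out --offset '[[0,0,-0.003],[0,0,-0.003],[0,0,0],[0,-0.006,0],[0,-0.008,0],[0,-0.008,0],[0,-0.008,0],[0,-0.008,0],[0,-0.008,0],[0,-0.008,0],[0,-0.008,0],[0,-0.008,0],[0,0,0]]' --angular '[[0,0,0],[0,0,0],[0,0,0],[0,0,0],[0,0,0],[0,0,0],[0,0,0],[0,0,0],[0,0,0],[0,0,0],[0,0,0],[0,0,0],[0,0,0]]' --fingers '[0,0,0,0,0,0,0,0,0,0,0,0,0]'

```text
clock: 6.0
tcp_pos: [0.4862, 0.2574, 0.0981]
ee_rot: [-2.176, -2.266, 0.001]
ft_force: [-0.2, -0.0, -0.4]
grip_width: 0.106
```

```bash
python3 - <<'E'
from h import *
snap("wrist","w4");snap("scene","s4"); s=arm.get_state(); print(s["tcp_pos"],s["ft_force"],s["ft_torque"],s["grip_width"],s["joint_pos"])
a=load("w4")[0];b=cv2.resize(load("s4")[0][190:300,270:420],None,fx=3.4,fy=3.4,interpolation=2)
b=cv2.resize(b,(512,int(b.shape[0]*512/b.shape[1])))
cv2.imwrite("pics/c4.png",cv2.resize(np.vstack([a,b]),None,fx=.75,fy=.75))
E
```

```text
[0.48740567 0.25751004 0.0984735 ] [ 0.09346556 -1.68097533 -0.54619028] [-0.01727136 -0.01072272 -0.00159895] 0.10366749007678104 [ 3.43003106e-01  1.91575939e-01  1.84070331e+00 -4.42175024e-05
  1.10878212e+00  3.02911101e-01]
```

View pics/c4.png

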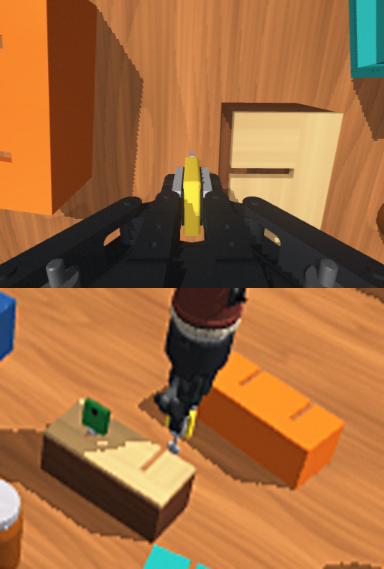

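The key is clear of the rack, and the green key is still in its slot. I'll lift and carry it over beside the keyhole.

Call:
carry_out --offset '[[0,-0.005,-0.015],[0,0,-0.03],[0,0,-0.03],[0,0,-0.03],[0,0,-0.03],[-0.041,0,0],[-0.041,0,0],[-0.041,0,0],[-0.041,0,0],[-0.041,0,0],[-0.041,0,0],[-0.041,0,0],[-0.041,0,0],[-0.041,0,0],[-0.041,0,0],[-0.041,0,0],[-0.041,0.005,0],[0,0,0],[0,0,0]]' --angular '[[0,0,0],[0,0,0],[0,0,0],[0,0,0],[0,0,0],[0,0,0],[0,0,0],[0,0,0],[0,0,0],[0,0,0],[0,0,0],[0,0,0],[0,0,0],[0,0,0],[0,0,0],[0,0,0],[0,0,-5],[0,0,0],[0,0,0]]' --fingers '[0,0,0,0,0,0,0,0,0,0,0,0,0,0,0,0,0,0,0]'

```text
clock: 8.0
tcp_pos: [0.5069, -0.2351, 0.233]
ee_rot: [-2.079, -2.355, -0.0]
ft_force: [-0.6, 1.0, -0.1]
grip_width: 0.107
```

```bash
python3 - <<'E'
from h import *
snap("wrist","w5"); s=arm.get_state(); print(s["tcp_pos"],s["ft_force"],s["ft_torque"],s["grip_width"],s["joint_pos"])
print(R.from_rotvec(s["ee_rot"]).as_matrix().round(4))
E
```

```text
[ 0.50692904 -0.23406606  0.23300826] [-0.46418335  0.2375798  -0.71543649] [-0.01260192 -0.04162217  0.02901473] 0.11034270867681778 [-5.74051764e-01  6.68819299e-02  1.70905731e+00  4.23309395e-04
  1.36648334e+00 -6.99885709e-01]
[[-1.254e-01  9.921e-01 -5.000e-04]
 [ 9.921e-01  1.254e-01  8.000e-04]
 [ 9.000e-04 -4.000e-04 -1.000e+00]]
```

View pics/w5.png

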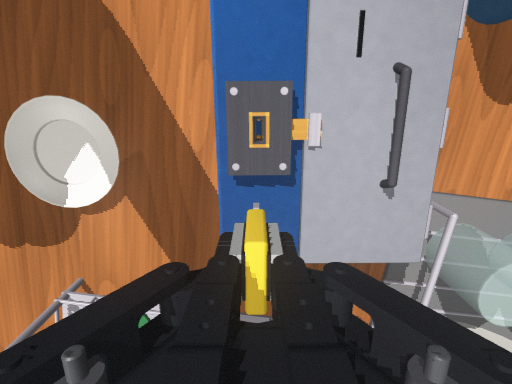

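The brass keyhole frame is at (259,129) on the dark case (227..292, 81..176). The held yellow head is at (257,255), with its tip just showing at (257,207). Next I'll measure the keyhole and the key in the hand.

```bash
python3 - <<'E'
from h import *
p,d,K,T=load("w5");C=cloud(d,K,T);hsv=cv2.cvtColor(p,cv2.COLOR_BGR2HSV)
s=arm.get_state()
Rt=R.from_rotvec(s["ee_rot"]).as_matrix();tp=np.array(s["tcp_pos"])
sub=np.s_[105:155,240:280]
m=((hsv[...,0]>12)&(hsv[...,0]<32)&(hsv[...,1]>140)&(hsv[...,2]>120)).astype(np.uint8)
mm=np.zeros_like(m);mm[sub]=m[sub]
ys,xs=np.nonzero(mm);print("brass px",len(xs),xs.min(),xs.max(),ys.min(),ys.max(), np.median(C[mm>0][:,2]))
def at(u,v,z):
    r=T[:3,:3]@np.array([(u-K[0,2])/K[0,0],(v-K[1,2])/K[1,1],1]);return T[:3,3]+r*(z-T[2,3])/r[2]
r=cv2.minAreaRect(np.array([at(u,v,.116)[:2]*1000 for u,v in zip(xs,ys)],np.float32));print("frame",r)
kc=at((xs.min()+xs.max())/2,(ys.min()+ys.max())/2,.116);print(kc)
# case rect
sub=np.s_[70:190,215:305]
X=C[sub].reshape(-1,3);q=abs(X[:,2]-.116)<.004;h=hsv[sub].reshape(-1,3);q&=~((h[:,0]>100)&(h[:,0]<125)&(h[:,1]>150))&(X[:,0]<.538)
print(np.median(X[q,2]));print("case",cv2.minAreaRect((X[q,:2]*1000).astype(np.float32)))
# inner dark hole
k=np.zeros_like(m);ins=(hsv[...,2]<60);k[115:145,250:269]=ins[115:145,250:269]
a,b=np.nonzero(k);print("hole px",b.mean(),a.mean(),b.min(),b.max(),a.min(),a.max(),at(b.mean(),a.mean(),.116),at(b.mean(),a.mean(),.1))
# delta in tool
for c in(kc,): print("tool delta",Rt.T@(c-tp))
# held head
y=(hsv[...,0]>=24)&(hsv[...,0]<=34)&(hsv[...,1]>150);y[:200]=0;y[:,:235]=0;y[:,282:]=0
L=(C[y]-tp)@Rt; print(np.percentile(L,[1,5,50,95,99],axis=0).round(4))
P=L[L[:,2]<np.percentile(L[:,2],50)+.002];print(cv2.minAreaRect((P[:,:2]*1000).astype(np.float32)))
# predicted px of tip, tool (0,0,.060)
print("tip pred",proj(tp+Rt@np.array([0,0,.060]),K,T), "head top ends",proj([tp+Rt@np.array([x,0,-.028]) for x in(-.018,.018)],K,T))
cv2.imwrite("pics/c5.png",cv2.resize(p[70:330,200:320],None,fx=2.3,fy=2.3,interpolation=0))
cv2.imwrite("pics/c5b.png",cv2.resize(p[100:220,215:305],None,fx=5,fy=5,interpolation=0))
E
```

```text
brass px 311 249 268 112 147 0.11466629240292414
frame ((501.92169189453125, -183.62619018554688), (16.450611114501953, 29.545185089111328), 7.768834590911865)
[ 0.5019781  -0.18344009  0.116     ]
0.11440117833379759
case ((502.1671447753906, -184.15330505371094), (56.25838851928711, 80.27021789550781), 7.2643513679504395)
hole px 255.26315789473685 131.21052631578948 254 260 119 140 [ 0.49940201 -0.18521644  0.116     ] [ 0.49951641 -0.18652803  0.1       ]
tool delta [0.0507475  0.00148055 0.11705098]
[[-0.0174 -0.0055 -0.0278]
 [-0.0154 -0.005  -0.0273]
 [ 0.0077 -0.0011 -0.0261]
 [ 0.0168  0.0031  0.0033]
 [ 0.017   0.0036  0.0111]]
((25.42833709716797, -0.8731927871704102), (89.30243682861328, 9.591437339782715), 0.28992170095443726)
tip pred [[257.02583308 208.05111792]] head top ends [[257.71210801 316.00251115]
 [257.71896862 240.79158964]]
```

View pics/c5b.png

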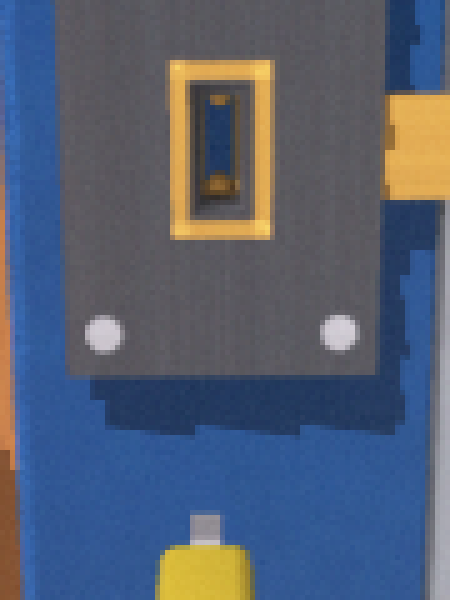

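Keyhole estimate:
- From the depth cloud it is at (0.5021, -0.184). The case measures 56x80, as given.
- Yaw is 7.3-7.8° against the tool's 7.2°.
- In the tool frame the offset is about (50, +1.5..2.2) mm. The camera sees the held head about 0.9 mm low in tool y, so I lean to +2.

I'll hover with the tip about 15 mm above the mouth and look again.

Call:
carry_out --offset '[[0.017,0.001,0],[0.017,0.001,0],[0.016,0,0],[0,0,0.015],[0,0,0.015],[0,0,0.012],[0,0,0],[0,0,0],[0,0,0]]' --angular '[[0,0,0],[0,0,0],[0,0,0],[0,0,0],[0,0,0],[0,0,0],[0,0,0],[0,0,0],[0,0,0]]' --fingers '[0,0,0,0,0,0,0,0,0]'

```text
clock: 8.95
tcp_pos: [0.5029, -0.1849, 0.1916]
ee_rot: [2.076, 2.357, 0.0]
ft_force: [0.7, 0.5, -0.9]
grip_width: 0.105
```

```bash
python3 - <<'E'
from h import *
for i in range(4):
    s=arm.get_state(); print(s["tcp_pos"])
p,d,K,T=snap("wrist","w6"); s=arm.get_state(); print(s["tcp_pos"],s["ft_force"],s["ft_torque"],s["joint_pos"])
snap("scene","s6")
cv2.imwrite("pics/c6.png",cv2.resize(p[130:250,205:310],None,fx=5,fy=5,interpolation=0))
E
```

```text
[ 0.50294916 -0.18486773  0.19164881]
[ 0.50294916 -0.18486773  0.19164881]
[ 0.50294916 -0.18486773  0.19164881]
[ 0.50294916 -0.18486773  0.19164881]
[ 0.50306269 -0.18489876  0.19190984] [ 0.37090112 -0.13087951 -0.78588074] [-0.00180879 -0.07559129 -0.00833254] [-4.99357652e-01  4.62251911e-02  1.80991267e+00 -7.47301939e-05
  1.28437757e+00 -6.26039253e-01]
```

View pics/c6.png

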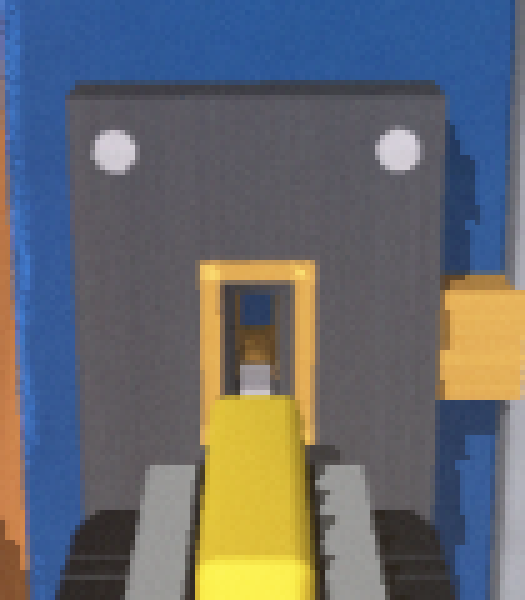

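The bit is centred across the slot: bit at crop x 257, frame centre at 257.5. Now I'll check along the slot.

```bash
python3 - <<'E'
from h import *
p,d,K,T=load("w6");C=cloud(d,K,T)
Tt=T@np.linalg.inv(np.array(arm.camera_info("wrist")["T_tool_cam"]));Rt=Tt[:3,:3];tp=Tt[:3,3];print(tp)
for dz in (0,.0015):
  pr=lambda q:proj(tp+Rt@np.array(q),K,T)[0].round(1)
  print("bit corner lo/hi",pr([.008,0,.052-dz]),pr([.008,0,.042-dz]),"head top far/near",pr([.018,0,-.028-dz]),pr([.018,0,.014-dz]))
h=cv2.cvtColor(p,cv2.COLOR_BGR2HSV)
# case top cloud -> centre, in tool frame
sub=np.s_[140:235,212:300];X=C[sub].reshape(-1,3);print(np.median(X[abs(X[:,2]-.116)<.005][:,2]))
def at(u,v,z):
    r=T[:3,:3]@np.array([(u-K[0,2])/K[0,0],(v-K[1,2])/K[1,1],1]);return T[:3,3]+r*(z-T[2,3])/r[2]
for z in(.1145,.116):
  print("frame far edge tool x", (Rt.T@(at(257,182.4,z)-tp)), "case far edge",(Rt.T@(at(257,149.3,z)-tp)),"inner far", (Rt.T@(at(257,186.6,z)-tp)))
# observed head far edge rows
print([ (r,p[r,256].tolist()) for r in range(198,248,1)][::2])
E
```

```text
[ 0.50294925 -0.1848679   0.19164861]
bit corner lo/hi [256.9 202.5] [256.9 207.5] head top far/near [257.4 243.1] [257.1 207.6]
bit corner lo/hi [256.9 203.2] [256.9 208.3] head top far/near [257.5 244.9] [257.1 208.6]
0.11434189068485198
frame far edge tool x [0.01547261 0.00015426 0.07714227] case far edge [0.04060948 0.00013267 0.07713182] inner far [0.0121652  0.0001571  0.07714364]
frame far edge tool x [0.0158698  0.00014926 0.0756421 ] case far edge [0.0408272  0.00012782 0.07563173] inner far [0.012586   0.00015208 0.07564347]
[(198, [39, 74, 104]), (200, [51, 99, 134]), (202, [74, 105, 133]), (204, [148, 145, 151]), (206, [156, 149, 154]), (208, [196, 194, 200]), (210, [55, 184, 215]), (212, [57, 186, 215]), (214, [55, 185, 216]), (216, [58, 187, 220]), (218, [58, 188, 220]), (220, [58, 190, 221]), (222, [59, 190, 222]), (224, [59, 191, 222]), (226, [56, 190, 220]), (228, [58, 191, 221]), (230, [59, 191, 223]), (232, [57, 189, 222]), (234, [56, 189, 222]), (236, [58, 192, 224]), (238, [56, 189, 222]), (240, [57, 191, 221]), (242, [75, 231, 247]), (244, [83, 242, 252]), (246, [83, 242, 252])]
```

Prediction and observation agree to within 1 px, and the key needs about 0.6 mm more along the slot. I'll insert it gently to start.

Call:
carry_out --offset '[[0.0006,0,0.004],[0,0,0.005],[0,0,0.005],[0,0,0.004],[0,0,0.004],[0,0,0.004],[0,0,0.004],[0,0,0]]' --angular '[[0,0,-0.3],[0,0,0],[0,0,0],[0,0,0],[0,0,0],[0,0,0],[0,0,0],[0,0,0]]' --fingers '[0,0,0,0,0,0,0,0]'

```text
clock: 9.85
tcp_pos: [0.5022, -0.1835, 0.1605]
ee_rot: [-2.069, -2.363, 0.0]
ft_force: [-0.2, 0.1, -0.8]
grip_width: 0.102
```

```bash
python3 - <<'E'
from h import *
p,d,K,T=snap("wrist","w7"); s=arm.get_state(); print(s["tcp_pos"],s["ft_force"],s["ft_torque"])
cv2.imwrite("pics/c7.png",cv2.resize(p[130:250,205:310],None,fx=5,fy=5,interpolation=0))
E
```

```text
[ 0.50236979 -0.18360643  0.16090119] [-0.06345582 -0.41517047  0.10252667] [ 0.01806419  0.02106233 -0.01925751]
```

View pics/c7.png

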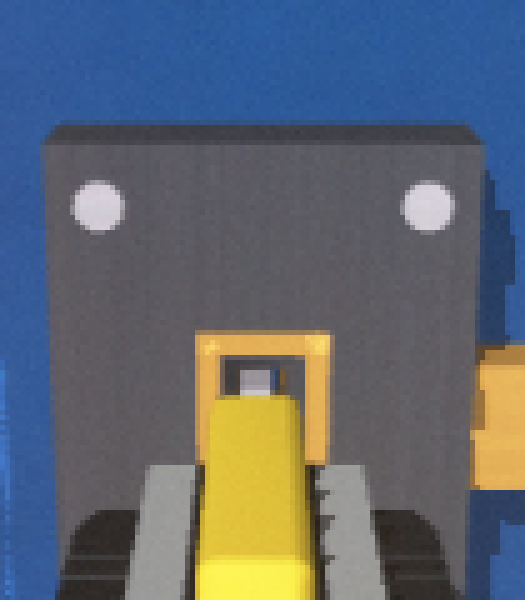

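The bit is inside the mouth with no contact force, about 0.6 mm left of centre. I'll nudge +0.5 mm in tool y and go down to just above the pins.

Call:
carry_out --offset '[[0,0.0005,0.001],[0,0,0.003],[0,0,0.003],[0,0,0.003],[0,0,0.003],[0,0,0.002],[0,0,0]]' --angular '[[0,0,0],[0,0,0],[0,0,0],[0,0,0],[0,0,0],[0,0,0],[0,0,0]]' --fingers '[0,0,0,0,0,0,0]'

```text
clock: 10.6
tcp_pos: [0.5028, -0.1835, 0.1458]
ee_rot: [-2.069, -2.363, 0.0]
ft_force: [-0.4, 0.6, -0.1]
grip_width: 0.101
```

```bash
python3 - <<'E'
from h import *
s=arm.get_state(); print(s["tcp_pos"],s["ft_force"],s["ft_torque"])
E
```

```text
[ 0.50282131 -0.18351338  0.14580686] [-0.41641662  0.56120483 -0.1146898 ] [-0.02845644  0.00593267  0.00951157]
```

No resistance so far. Next I'll push through the first pins with a small wiggle.

Call:
carry_out --offset '[[0,0,0.0015],[0,0,0.0015],[0,0,0.001],[0,0,0.001],[0,0,0.001],[0,0,0.001],[0,0,0]]' --angular '[[0,0,0],[0,0,1.5],[0,0,-3],[0,0,3],[0,0,-3],[0,0,1.5],[0,0,0]]' --fingers '[0,0,0,0,0,0,0]'

```text
clock: 11.3
tcp_pos: [0.5039, -0.1841, 0.1406]
ee_rot: [2.07, 2.36, 0.001]
ft_force: [0.3, 0.2, 3.0]
grip_width: 0.106
```

```bash
python3 - <<'E'
from h import *
s=arm.get_state(); print(s["tcp_pos"],s["ft_force"],s["ft_torque"])
E
```

```text
[ 0.50393583 -0.18408435  0.14064152] [0.33373888 0.15873644 3.0414976 ] [ 0.09881735 -0.03145422 -0.03484931]
```

Call:
carry_out --offset '[[0,0,0.001],[0,0,0.001],[0,0,0.001],[0,0,0.001],[0,0,0.001],[0,0,0]]' --angular '[[0,0,2],[0,0,-4],[0,0,4],[0,0,-4],[0,0,2],[0,0,0]]' --fingers '[0,0,0,0,0,0]' --grip_force 100

```text
clock: 11.9
tcp_pos: [0.504, -0.184, 0.1363]
ee_rot: [2.07, 2.36, 0.001]
ft_force: [-2.2, 1.8, 6.6]
grip_width: 0.102
```

```bash
python3 - <<'E'
from h import *
p,d,K,T=snap("wrist","w8");s=arm.get_state(); print(s["tcp_pos"],s["ft_force"],s["ft_torque"])
cv2.imwrite("pics/c8.png",cv2.resize(p[130:250,205:310],None,fx=5,fy=5,interpolation=0))
p=snap("scene","s8")[0];cv2.imwrite("pics/c8s.png",cv2.resize(p[150:230,190:290],None,fx=6,fy=6,interpolation=2))
E
```

```text
[ 0.50391871 -0.18400091  0.13606989] [-1.9616467   1.54189424  6.57450769] [ 0.17885988  0.31680817 -0.0758945 ]
```

View pics/c8.png

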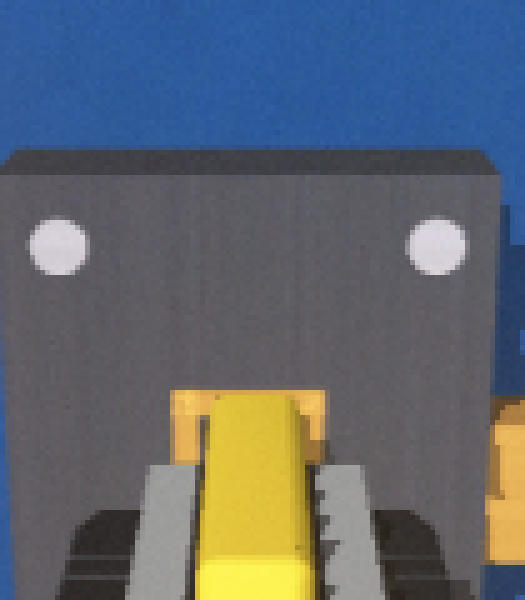

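View pics/c8s.png

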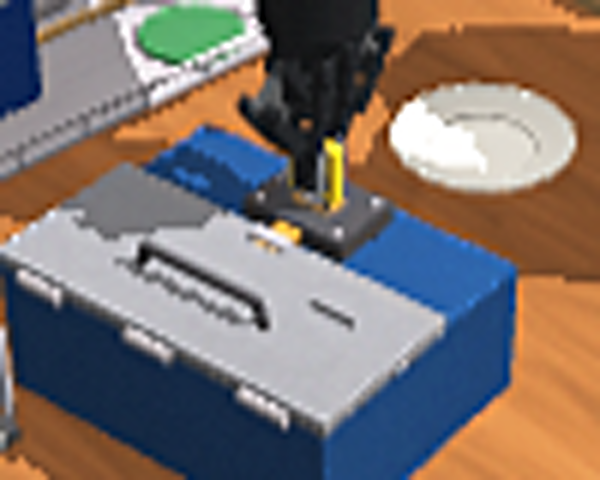

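The head hasn't slipped in the jaws, and the key is about 2 mm from home. It sits about 0.5 mm right of the slot centre, so I'll relax that while pushing on.

Call:
carry_out --offset '[[0,-0.0004,0.001],[0,0,0.001],[0,0,0.001],[0,0,0.001],[0,0,0]]' --angular '[[0,0,2],[0,0,-4],[0,0,4],[0,0,-2],[0,0,0]]' --fingers '[0,0,0,0,0]'

```text
clock: 12.5
tcp_pos: [0.5039, -0.1841, 0.1336]
ee_rot: [2.068, 2.362, 0.001]
ft_force: [-6.1, 4.0, 18.5]
grip_width: 0.103
```

```bash
python3 - <<'E'
from h import *
p,d,K,T=snap("wrist","w9");s=arm.get_state(); print(s["tcp_pos"],s["ft_force"],s["ft_torque"])
cv2.imwrite("pics/c9.png",cv2.resize(p[130:250,205:310],None,fx=5,fy=5,interpolation=0))
E
```

```text
[ 0.50394755 -0.18410281  0.13361294] [-4.96825547  3.92567474 18.05175509] [ 0.68037525  1.03616288 -0.08515824]
```

View pics/c9.png

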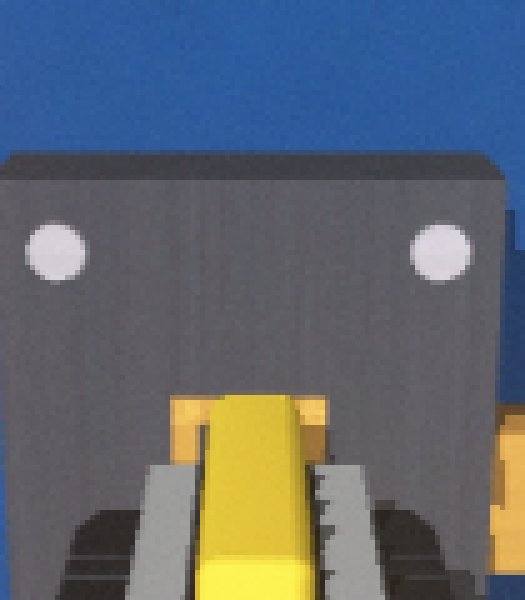

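TCP z is 0.1336 and the collar-on-case prediction is 0.1337. The force has jumped to 18 N, so the key is home on its collar. I'll ease the push slightly and turn clockwise, which is +z of the tool, in two stages.

Call:
carry_out --offset '[[0,-0.0005,-0.001],[0,0,0],[0,0,0],[0,0,0],[0,0,0],[0,0,0],[0,0,0],[0,0,0],[0,0,0],[0,0,0]]' --angular '[[0,0,0],[0,0,4],[0,0,5],[0,0,5],[0,0,5],[0,0,5],[0,0,5],[0,0,5],[0,0,5],[0,0,0]]' --fingers '[0,0,0,0,0,0,0,0,0,0]' --grip_force 110

```text
clock: 13.55
tcp_pos: [0.5045, -0.1846, 0.1337]
ee_rot: [2.738, 1.531, 0.006]
ft_force: [2.0, -0.2, 8.1]
grip_width: 0.1
```

```bash
python3 - <<'E'
from h import *
p,d,K,T=snap("wrist","w10");s=arm.get_state(); print(s["tcp_pos"],s["ft_force"],s["ft_torque"],s["grip_width"],s["joint_pos"][[0,5]])
y=R.from_rotvec(s["ee_rot"]).as_matrix()[:,1];print("yaw",np.degrees(np.arctan2(y[1],y[0])))
E
```

```text
[ 0.50443068 -0.18456471  0.13366606] [2.0974114  0.72047613 7.51486152] [ 0.21914054 -0.35141046 -0.01522635] 0.10237244186646051 [-0.49806011  0.05123218]
yaw -31.489875066108524
```

View pics/w10.png

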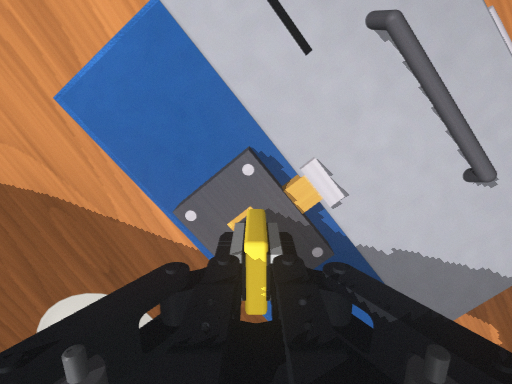

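It turned 39° at steady height with the key still square in the jaws. I'll continue to just past the expected stop.

Call:
carry_out --offset '[[0,0,0],[0,0,0],[0,0,0],[0,0,0],[0,0,0],[0,0,0],[0,0,0],[0,0,0],[0,0,0],[0,0,0],[0,0,0],[0,0,0]]' --angular '[[0,0,5],[0,0,5],[0,0,5],[0,0,5],[0,0,5],[0,0,5],[0,0,5],[0,0,5],[0,0,5],[0,0,5],[0,0,5],[0,0,0]]' --fingers '[0,0,0,0,0,0,0,0,0,0,0,0]'

```text
clock: 14.8
tcp_pos: [0.5047, -0.1854, 0.1337]
ee_rot: [3.136, 0.093, 0.009]
ft_force: [3.3, -1.4, 5.9]
grip_width: 0.1
```

```bash
python3 - <<'E'
from h import *
p,d,K,T=snap("wrist","w11");s=arm.get_state(); print(s["tcp_pos"],s["ft_force"],s["ft_torque"],s["grip_width"],s["joint_pos"][[0,5]])
y=R.from_rotvec(s["ee_rot"]).as_matrix()[:,1];print("yaw",np.degrees(np.arctan2(y[1],y[0])))
E
```

```text
[ 0.50465976 -0.18536058  0.13371526] [ 2.8628031  -1.62509573  7.66032737] [-0.42859312 -0.5317031   0.03639722] 0.10151435104405133 [-0.49851247  1.01108416]
yaw -86.48568356055895
```

View pics/w11.png

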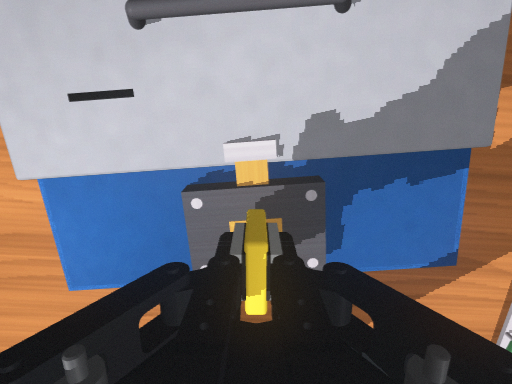

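The bolt at (252,172) still seems to reach the lid's keeper. I'll compare it closely with the earlier pictures.

```bash
python3 - <<'E'
from h import *
snap("scene","s11")
def c(t,x0,y0,x1,y1,w=390,hh=290):
    return cv2.resize(load(t)[0][y0:y1,x0:x1],(w,hh),interpolation=0)
a=np.vstack([np.hstack([c("w9",285,170,345,215),c("w11",220,130,290,195)]),np.hstack([c("s8",215,165,265,202),c("s11",215,165,265,202)])])
cv2.imwrite("pics/c11.png",a)
E
```

```text
(no output)
```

View pics/c11.png

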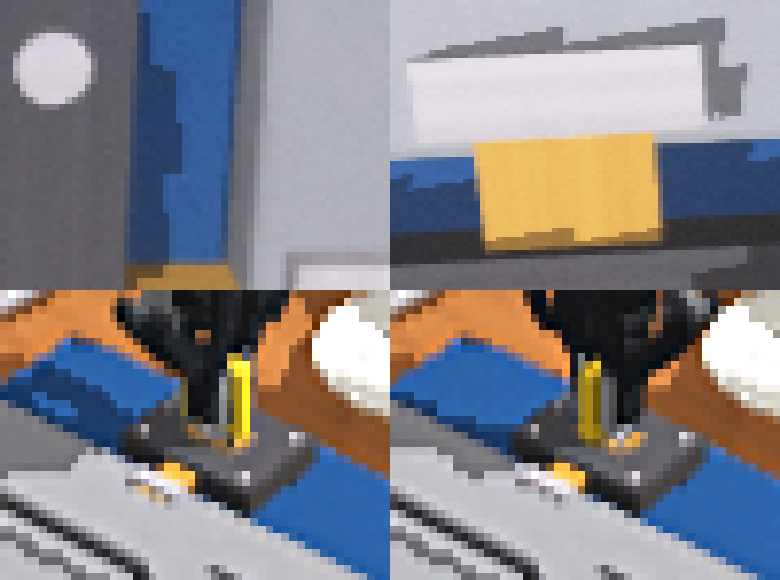

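The bolt is retracting: in s8 brass shows beyond the keeper at crop (150,490), and in s11 it is gone. At 94° of turn the stop should be a few degrees further, so I'll press up to it.

Call:
carry_out --offset '[[0,0,0],[0,0,0],[0,0,0],[0,0,0],[0,0,0]]' --angular '[[0,0,1.5],[0,0,1.5],[0,0,1.5],[0,0,1.5],[0,0,0]]' --fingers '[0,0,0,0,0]'

```text
clock: 15.4
tcp_pos: [0.5047, -0.1855, 0.1337]
ee_rot: [3.137, -0.067, 0.009]
ft_force: [2.8, -3.1, 5.1]
grip_width: 0.102
```

```bash
python3 - <<'E'
from h import *
s=arm.get_state(); print(s["tcp_pos"],s["ft_force"],s["ft_torque"],s["grip_width"],s["joint_pos"][[0,5]],s["effort"][5])
y=R.from_rotvec(s["ee_rot"]).as_matrix()[:,1];print("yaw",np.degrees(np.arctan2(y[1],y[0])))
E
```

```text
[ 0.50466762 -0.18554361  0.13371059] [ 2.76854642 -3.09790697  5.07946356] [-0.57711936 -0.53911244  0.33084226] 0.10247022229755179 [-0.49854437  1.11556139] 0.5476546660065651
yaw -92.46316058203385
```

The moment about z rose from 0.04 to 0.33 N m at 100° of tool turn, so it is against the stop. Now a check of the key in the jaws and the bolt.

Call:
carry_out --offset '[[0,0,0],[0,0,0],[0,0,0],[0,0,0],[0,0,0]]' --angular '[[0,0,0],[0,0,0],[0,0,0],[0,0,0],[0,0,0]]' --fingers '[0,0,0,0,0]'

```text
clock: 15.9
tcp_pos: [0.5047, -0.1856, 0.1338]
ee_rot: [3.137, -0.066, 0.01]
ft_force: [2.8, -2.1, 5.6]
grip_width: 0.102
```

```bash
python3 - <<'E'
from h import *
snap("wrist","w12");snap("scene","s12");snap("top","t12")
s=arm.get_state(); print(s["clock"],s["tcp_pos"],s["ft_force"],s["ft_torque"],s["effort"][5])
a=np.hstack([cv2.resize(load("w12")[0][125:325,170:340],(390,459),interpolation=2),cv2.resize(load("s12")[0][160:280,200:350],(390,312),interpolation=2)[:, :].repeat(1,0) if 0 else cv2.copyMakeBorder(cv2.resize(load("s12")[0][160:280,200:350],(390,312),interpolation=2),0,147,0,0,0)])
cv2.imwrite("pics/c12.png",a)
E
```

```text
16.05 [ 0.50470628 -0.18558318  0.13375535] [ 4.72366115 -3.43295933  6.40715551] [-0.5540496  -0.49122707  0.30134443] 0.3122571296989918
```

View pics/c12.png

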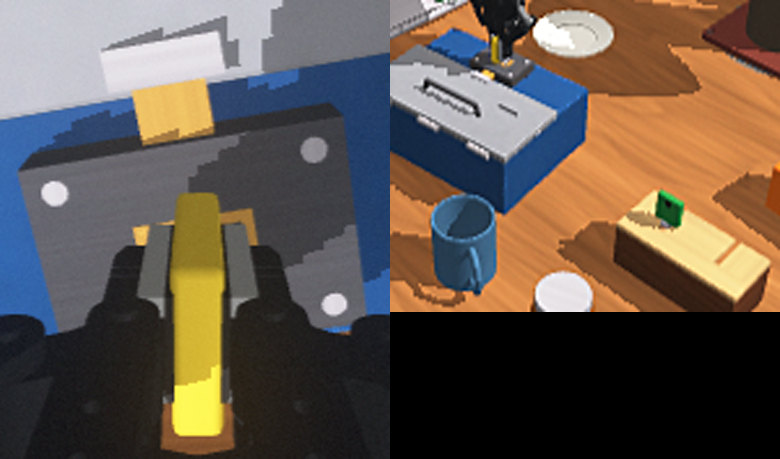

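View pics/t12.png

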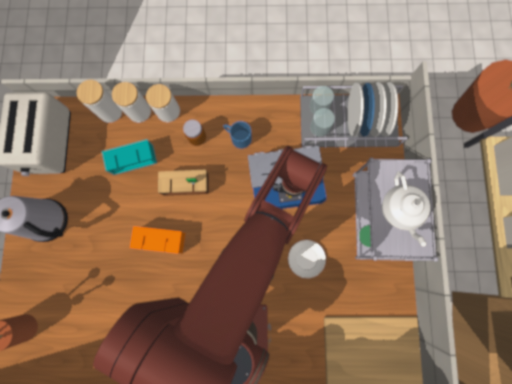

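The key is square in the jaws, at home height and against the stop, with the bolt withdrawn. The green key and the bystanders have not moved. Handing in.

```bash
python3 -c "
from bench import arm
print(arm.close_job())"
```

```text
the job is handed in; nothing more can be done
None
```

The yellow key is fully home in the blue box, turned clockwise against its stop, and the arm is still holding it there. I handed the job in at about 16 s of the 58 s allowed; it reported no verdict.

I drew the key out along the wooden rack's front slot and put it in the keyhole. It took a small wiggle and at most about 18 N of push to pass the pins, then I turned it.

**Last checks:**
- **Fully home:** the tool height was 0.1338 m, against 0.1337 m predicted for the collar resting on the case.
- **At the stop:** the tool had turned about 100°, more than the 97° that play plus stop could need. The torque rose from 0.04 to about 0.3 N m and was still there half a second later (0.33, then 0.30).
- **Bolt:** the brass that showed beyond the lid's keeper before the turn was gone at 94°. I could not measure the 13 mm of travel directly.
- **Grip:** the key sat square in the jaws, held at 110 N.
- **Everything else:** the green key, both look-alike racks and the bystanders in view looked unmoved.

**Small disagreements:** the wrist camera read heights about 1.6 mm low. The tool also sat 1–2 mm off the measured keyhole centre, with 3–5 N of side force. Neither hindered the insertion or the turn.

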